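# Unlock and unload the temple bell

## Robot

A 6-joint arm with a two-finger parallel gripper is mounted at the origin on the work surface. World frame = base frame: x ahead of the robot, y to its left, z up, the work surface at z = 0. Lengths are in m, angles in rad, forces in N, time in s.
With the tool pointing down it reaches from about 0.275 to 1 m from the base axis. Payload 8.4 kg.
Tool frame: the origin (TCP) lies at the very end of the fingers, on their centre line; the grasp point (between the pads) lies 19 mm behind it; z points along the fingers, y is the line along which they close (so a half turn about z gives the same grasp; the last joint's range is limited). The gripper opens to 85 mm and grips with 20 to 120 N. Pads are 22 mm wide; open, the fingers measure 114 mm over their backs; the gripper's body (76 mm by 85 mm) begins 54 mm behind the grasp point. The pads swing forward as they close: fully open they stand 13 mm farther back than shut.
Start: joints at [1.343, 0.353, 1.633, -0, 1.155, -0.002], TCP at [0.14, 0.609, 0.231] pointing down, gripper open.
Joint ranges: [-2.63, 2.63], [-0.92, 2.1], [0.06, 2.66], [-1.3, 4.44], [0, 2.69], [-3.02, 3.02]. Speed limits (rad/s): [2.22, 2.22, 2.79, 3.14, 3.14, 3.14].

## Interface

Orientations are given as a rotation vector (axis times angle).
In Python, from station import arm, eyes, ticket gives the robot as it stands (arm), with the cameras (eyes) and the job (ticket).
- The arm moves only by the shell command python3 drive.py FILE [OPENING] [FORCE], which reads ROWS from the file FILE. ROWS is a JSON list of rows, 1 to 12 of them, each an object with the fields trans (a list: dx, dy, dz in shares of 0.75 m (1.0 is 0.75 m)), turn_vec (a list: a rotation vector rx, ry, rz in parts of the range, where 1.0 means 2 pi rad); a field left out counts as zero; each row shifts and turns the commanded pose from where the row before left it, along the tool's axes as they then stand; what a row does not reach is not made up. A row lasts 1/12 s, in which the tool goes at most 0.0417 m and 0.125 rad, less where a joint would pass 70% of its speed; a pose out of reach is approached as far as the arm can. OPENING is the opening from 0.0 (shut) to 1.0 (fully open), set as the command begins (- or left out keeps the last). The fingers move at their own pace and stop on an object; FORCE is the grip in N (left out, the last holds). Time passes only in rows, so rows that do not move let the fingers close. It prints the time, the measured TCP pose, the force, the opening and the grip force at its end. A shift or turn number past 1, either way, is cut back to 1. Input that does not fit is refused with a message, and nothing moves.
- arm.observe(): the state, without advancing time (a new reading comes with each control period).
- eyes.grab_frame(name): name is "scene" or "top" or "wrist"; returns a dict with "frame" (420x560x3 uint8, red, green, blue), "depth" (420x560 float32, m along the optical axis (not along the pixel's ray), 0 where there is no reading), "fx", "fy", "cx", "cy" (pixels), "rvec" (rotation vector, rad) and "tvec" (3), from world to camera coordinates, as OpenCV has them. Camera axes: x right, y down, z forward; pixel columns grow to the right and rows downward; lengths in m; the calibration is good to about 2 mm. A picture is of the moment at which its call begins.
- ticket.close_job(): hands the job in; it is judged then, once.
The state is a dict: "clock": time; "q": joint angles; "joint_vel": joint speeds; "joint_torque": joint torques, N m; "eef_pos": TCP position; "eef_rot": TCP orientation; "contact_force": force on the tool from outside, world axes, zero at the start; "wrist_torque": the same for the moment, N m; "finger_gap": opening from 0.0 (shut) to 1.0 (fully open); "grip_force": force on a finger pad.
Only numpy, scipy, OpenCV 4.12 (cv2) and the standard library are available. Lean on these libraries where they do the work, as an engineer would, in place of code of your own. Each camera call takes 0.05 s, during which the arm holds its last target. There are 200 camera calls.

## Task

Pull the red knob of the bell stand's spring bolt all the way out to its stop, so that it stays out and frees the bell. Then lift the brass bell off the stand by its handle and set it down gently, upright, in the middle of the square steel bench block. Leave the bolt out, do not tip or drop the bell, and leave the other things on the bench as they are.

Things in the scene. Friction and masses are not known exactly. Their poses are not given: they have to be found in the camera images.
- stand: Maple bell stand, fixed: a 104 x 104 mm block, flat top 36 mm high, with a 26 mm wide, 34 mm high tongue on its local -x side out to x = -104 mm. Origin: centre of the block's underside, z up. The bolt is pulled along local -x. Two dark keepers guide the bolt at x = -42 mm, y = +-29 to 48 mm; they end 24 mm above the top.
- bolt (a joint): Travel (m) of the stand's brass forked spring bolt. 0 = home; 0.040 = fully out along the stand's local -x, at its stop. It starts 0 to 8 mm out: its two tines lie 2 mm over the bell's lip and lock it down; at the stop the bell is free. A light spring draws it home (1 to 3 N), but tight keepers drag (5 N) and hold it where it is left: pulling takes 6 to 8 N, and a short pull leaves it short.
- bolt_grip (a point): Grip point on the bolt's knob, a red upright post 16 mm in diameter, from 50 to 94 mm above the bench; this point is on its axis, 74 mm above the bench. With the bolt home it is at x = -110 mm, y = 0 of the stand, fully out at x = -150 mm. The brass bar below it is 14 mm wide. Free to pinch from above, across the pull direction.
- bell: Cast brass temple bell, loose, 0.3 to 0.55 kg, standing mouth down in the middle of the stand. Origin: centre of its underside, z up. Lip 72 mm in diameter, 5 mm high; body narrowing from 60 to 28 mm in diameter at 56 mm height; above it an upright round handle 16 mm in diameter from 62 to 108 mm, and a 20 mm knop on top; overall height 124 mm.
- bell_grip (a point): Middle of the bell's handle, on its axis, 88 mm above the bell's underside: pinch here from above.
- bench_block: Square steel bench block, fixed, 110 x 110 mm and 25 mm high, its sides along its local x and y. Origin: centre of its underside; its top is 25 mm above the bench.
- ring_clamp: Bystander: maple ring clamp lying down with a silver ring and a brass cam lever, about 140 x 34 mm, 35 mm high. Origin under its middle.
- punch: Bystander: knurled steel center punch lying down, 111 mm long, 12 mm thick. Origin under its middle, length along x.
- hammer: Bystander: copper-faced hammer lying down, about 260 mm long, length along its local x.
- mandrel: Bystander: tapered steel ring mandrel with a wooden handle, lying, 270 mm long along x, 26 mm high. Origin under its middle.
- wax_jar: Bystander: amber glass jar with a steel cap, 60 mm in diameter, 65 mm high. Origin under its centre.

How it is judged:
On the way, in this order (a step that is already met when the one before it is completed fails the run):
1. the bolt is pulled out to within 3 mm of its stop while the bell still stands on the stand (value of joint bolt above 0.037 m and z of bell in the frame of stand below 0.042 m), for 0.2 s.
2. the bell is lifted at least 20 mm off the stand (z of bell in the frame of stand above 0.056 m), for 0.1 s.
At the end, for the whole second after the job is handed in: The bell stands upright (within 0.08 rad) and at rest on top of the bench block, its centre within 20 mm of the block's centre, released; the bolt is out to within 3 mm of its stop (value of joint bolt above 0.037 m and horizontal distance between bell and bench_block below 0.02 m and z of bell in the frame of bench_block between 0.022 and 0.029 m and angle between bell's own z axis and vertical below 0.08 rad and linear speed of bell below 0.02 m/s); the robot touches nothing.
It fails at once if the bell is dropped or knocked: it moves faster than 0.35 m/s while the fingers do not touch it (contact force between the fingers and bell below 0.05 N and linear speed of bell above 0.35 m/s).
It fails at once if the bell is tipped by more than 0.6 rad (angle between bell's own z axis and vertical above 0.6 rad).
It fails at once if another thing on the bench is moved by more than 30 mm (distance of any of ring_clamp, punch, hammer, mandrel, wax_jar from where it was at the start of the episode above 0.03 m).
It also fails if it takes over 48 s, if anything falls off the work surface, if the arm or the gripper's body presses on something with over 40 N, if the wrist force passes 120 N, or if a joint passes its speed limit or range.

## Working session

There is one attempt and no reset: what is moved stays moved. The work goes in short steps, Python scripts to look and compute and a shell command to move; the robot and the scene stay as the last step left them, time stands still between calls to the robot, and variables do not carry over. Pictures are saved under pics/ and viewed, at most 10 in all, crops included, and the job is handed in when it is done.

```bash
ls; mkdir -p pics
cat > h.py <<'E'
import numpy as np,cv2
from station import arm, eyes, ticket
def grab(n):
    f=eyes.grab_frame(n);f['R']=cv2.Rodrigues(np.array(f['rvec'],float))[0];f['t']=np.array(f['tvec'],float).ravel();return f
def world(f,u,v,d):
    c=np.stack([(u-f['cx'])/f['fx']*d,(v-f['cy'])/f['fy']*d,d],-1);return (c-f['t'])@f['R']
def cloud(f):
    v,u=np.mgrid[:420,:560];return world(f,u.astype(float),v.astype(float),f['depth'].astype(float))
def ray(f,u,v):
    o=-f['R'].T@f['t'];d=f['R'].T@np.array([(u-f['cx'])/f['fx'],(v-f['cy'])/f['fy'],1]);return o,d
def plane(f,u,v,z):
    o,d=ray(f,u,v);return o+d*(z-o[2])/d[2]
def save(f,p): cv2.imwrite(p,f['frame'][:,:,::-1])
E
python3 - <<'E'
from h import *
for n in("top","scene"):
    f=grab(n);save(f,f'pics/{n}0.png');np.savez(f'{n}0.npz',**f)
    print(n,-f['R'].T@f['t'],f['R'][2])
s=arm.observe();print(s)
E
```

```text
drive.py
pics
station.py
top [0.44631192 0.00804952 1.18390385] [ 0.1188226  -0.00101169 -0.99291498]
scene [1.45337212 0.39337846 0.85021355] [-0.73649722 -0.30820296 -0.60214846]
{'clock': 0.1, 'q': array([ 1.34261559e+00,  3.53578754e-01,  1.63402793e+00, -2.46182940e-05,
        1.15516176e+00, -2.40096802e-03]), 'joint_vel': array([-0.00025944, -0.00245413, -0.00304338,  0.00020106,  0.00018758,
       -0.00087633]), 'joint_torque': array([-1.02560934e-03, -6.06358981e+01, -3.42817748e+01, -1.21946023e-04,
        4.05696686e-03,  1.31256260e-05]), 'eef_pos': array([0.13983518, 0.60875042, 0.23065044]), 'eef_rot': array([-3.53872906e-01, -3.12148453e+00,  1.83866070e-03]), 'contact_force': array([-0.08527557, -0.01610182,  0.00771339]), 'wrist_torque': array([0.02934032, 0.00916052, 0.03020992]), 'grip_force': 0.0, 'finger_gap': 1.0005320881919908}
```

View pics/top0.png

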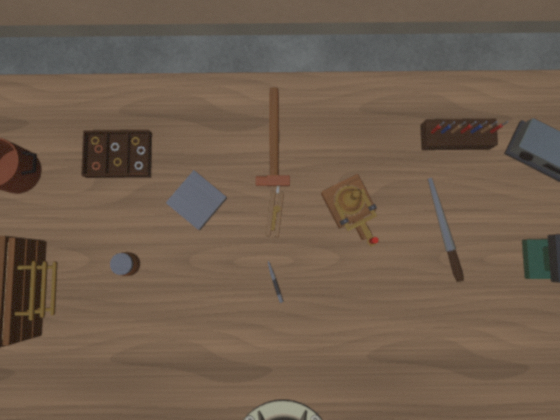

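View pics/scene0.png

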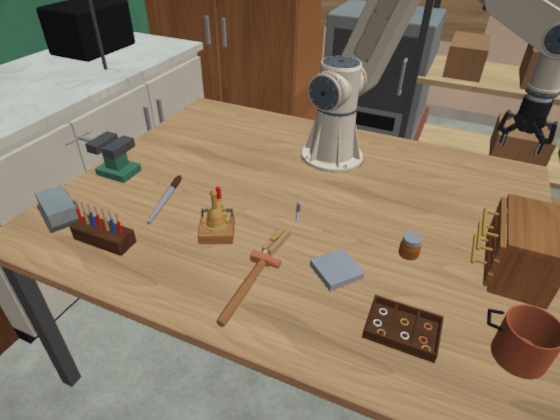

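The top view shows the bench block at about (197,200), the bell and stand at (350,200), and the red knob at (374,240). Also visible are the hammer head (273,181), ring clamp (275,212), punch (276,283) and jar (121,264). In the scene view the knob is at (219,193), the bell at (216,212) and the block at (337,268).

```bash
cat > m.py <<'E'
from h import *
F={n:dict(np.load(f'{n}0.npz')) for n in("top","scene")}
def tri(a,b):
    (o1,d1),(o2,d2)=a,b
    k=np.linalg.lstsq(np.stack([d1,-d2],1),o2-o1,rcond=None)[0]
    p,q=o1+k[0]*d1,o2+k[1]*d2;return (p+q)/2,np.linalg.norm(p-q)
def red(f,box):
    h=cv2.cvtColor(f['frame'],cv2.COLOR_RGB2HSV).astype(int);x0,x1,y0,y1=box
    m=((h[...,0]<6)|(h[...,0]>174))&(h[...,1]>190)&(h[...,2]>110)
    o=np.zeros_like(m);o[y0:y1,x0:x1]=m[y0:y1,x0:x1];return o
R={}
for n,b in(("top",(355,400,225,260)),("scene",(205,235,175,205))):
    f=F[n];m=red(f,b);v,u=np.nonzero(m);P=cloud(f)[m]
    print(n,'knob',m.sum(),u.min(),u.max(),v.min(),v.max(),u.mean(),v.mean(),'cloud',np.median(P,0),P.min(0),P.max(0))
    R[n]=ray(f,u.mean(),v.mean())
    hi=P[P[:,2]>np.percentile(P[:,2],60)];print('  top of knob',hi.mean(0))
print('tri knob',tri(R['top'],R['scene']))
f=F['top'];C=cloud(f);x,y,z=C[...,0],C[...,1],C[...,2]
def comp(m,name,z0):
    P=C[m][:,:2].astype(np.float32);r=cv2.minAreaRect(P);print(name,len(P),'c',r[0],'size',r[1],'ang',r[2],'z',np.median(C[m][:,2]));return r
v,u=np.mgrid[:420,:560]
blk=(u>160)&(u<235)&(v>165)&(v<235)&(z>.015)&(z<.04);comp(blk,'block',.025)
st=(u>310)&(u<385)&(v>165)&(v<250)&(z>.03)&(z<.042);comp(st,'standtop',.036)
for lo,hi in((.07,.09),(.09,.105),(.13,.15),(.15,.17)):
  for n in F:
    D=cloud(F[n]);m=(D[...,2]>lo)&(D[...,2]<hi)&(np.hypot(D[...,0]-.48,D[...,1]+.17)<.12);P=D[m]
    if len(P):print(n,lo,len(P),P.mean(0),P.min(0),P.max(0))
E
python3 m.py
```

```text
top knob 1 374 374 241 241 374.0 241.0 cloud [ 0.50262978 -0.21919377  0.09574568] [ 0.50262978 -0.21919377  0.09574568] [ 0.50262978 -0.21919377  0.09574568]
  top of knob [nan nan nan]
scene knob 38 216 220 187 198 218.0 192.5 cloud [ 0.51160221 -0.22018877  0.07638043] [ 0.50638272 -0.22693228  0.05417409] [ 0.51563516 -0.21540078  0.09548445]
  top of knob [ 0.5108848  -0.22047934  0.08937974]
tri knob (array([ 0.50406644, -0.22480239,  0.06999189]), np.float64(0.0004944160428294705))
block 1886 c (0.6166114807128906, 0.214313805103302) size (0.11078304052352905, 0.10981882363557816) ang 49.96554183959961 z 0.02642882159131961
standtop 953 c (0.5863968729972839, -0.18262918293476105) size (0.15501058101654053, 0.10436361283063889) ang 25.74770736694336 z 0.03693732503232826
top 0.07 82 [ 0.5796658  -0.1754732   0.08074055] [ 0.4987563  -0.22402089  0.07059547] [ 0.59800963 -0.15131597  0.08991533]
scene 0.07 28 [ 0.52052138 -0.21206753  0.08087185] [ 0.5071939  -0.22693228  0.0712431 ] [ 0.59877077 -0.1551187   0.0896867 ]
top 0.09 63 [ 0.54774501 -0.19746647  0.09391538] [ 0.50016838 -0.22696136  0.09004968] [ 0.5998403  -0.15409593  0.10061997]
scene 0.09 16 [ 0.51336624 -0.2168011   0.09393183] [ 0.49713262 -0.22734636  0.09010092] [ 0.59704824 -0.16224537  0.09630443]
top 0.13 2 [ 0.59977371 -0.17302302  0.1488764 ] [ 0.5996767  -0.17542696  0.14807693] [ 0.59987072 -0.17061908  0.14967587]
top 0.15 1 [ 0.5993734  -0.17254892  0.15157642] [ 0.5993734  -0.17254892  0.15157642] [ 0.5993734  -0.17254892  0.15157642]m.py:16: RuntimeWarning: Mean of empty slice.
  hi=P[P[:,2]>np.percentile(P[:,2],60)];print('  top of knob',hi.mean(0))
  ret = um.true_divide(
```

The manual's scale: shifts go in shares of 0.75 m and turns go in shares of 2 pi rad. Converting my numbers, -0.03 m is -0.04, -0.02 m is -0.0267, -0.1135 rad is -0.0181.

```bash
echo '[{"trans":[0, 0, -0.04], "turn_vec":[0, 0, -0.0181]}, {"trans":[0, 0, -0.04], "turn_vec":[0, 0, -0.0181]}, {"trans":[0, 0, -0.04], "turn_vec":[0, 0, -0.0181]}, {"trans":[0, 0, -0.04], "turn_vec":[0, 0, -0.0181]}, {"trans":[0, 0, -0.0267], "turn_vec":[0, 0, -0.0181]}, {"turn_vec":[0, 0, -0.0181]}]' > m.json && python3 drive.py m.json 1.0 | tail -5
echo '[{"trans":[0, -0.0533, 0]}, {"trans":[0, -0.0533, 0]}, {"trans":[0, -0.0533, 0]}, {"trans":[0, -0.0533, 0]}, {"trans":[0, -0.0533, 0]}, {"trans":[0, -0.0533, 0]}, {"trans":[0, -0.0533, 0]}, {"trans":[0, -0.0533, 0]}, {"trans":[0, -0.0533, 0]}, {"trans":[0, -0.0533, 0]}, {"trans":[0, -0.0533, 0]}, {"trans":[0, -0.0533, 0]}]' > m.json && python3 drive.py m.json | tail -3
echo '[{"trans":[0, -0.0533, 0]}, {"trans":[0, -0.0533, 0]}, {"trans":[0, -0.0533, 0]}, {"trans":[0, -0.0533, 0]}, {"trans":[0, -0.0533, 0]}, {"trans":[0, -0.0533, 0]}, {"trans":[0, -0.0533, 0]}, {"trans":[0, -0.0533, 0]}, {"trans":[0, -0.0533, 0]}, {"trans":[0, -0.04, 0]}, {}, {}]' > m.json && python3 drive.py m.json | tail -3
python3 - <<'E'
from h import *
f=grab('wrist');save(f,'pics/w1.png');np.savez('w1.npz',**f);s=arm.observe();print(s['eef_pos'],s['eef_rot'],s['q'],-f['R'].T@f['t'])
E
```

```text
eef_pos: [0.1403, 0.6108, 0.3764]
eef_rot: [-0.717, 3.056, 0.01]
contact_force: [0.2, 0.0, 0.0]
finger_gap: 0.999
grip_force: 0.0
contact_force: [1.6, 1.0, -0.7]
finger_gap: 0.999
grip_force: 0.0
contact_force: [0.2, 0.7, -0.0]
finger_gap: 1.002
grip_force: 0.0
[ 0.52202434 -0.17236682  0.37055457] [ 7.06736553e-01 -3.05973874e+00 -1.91267035e-03] [-3.21874016e-01  1.30417381e-01  1.61612047e+00  3.70171405e-04
  1.39679350e+00 -2.34673147e+00] [ 0.46152067 -0.20371188  0.51314287]
```

View pics/w1.png

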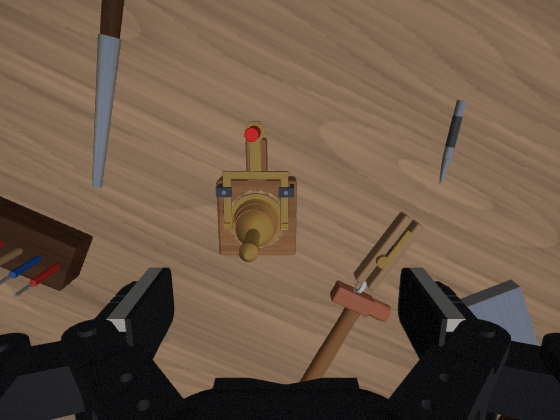

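The wrist view shows the red knob top at (252,134), the bell's knop at (249,252), and the stand top spanning about (217,178) to (297,255). The bolt runs along image vertical, so the tool yaw is close to right.

```bash
cat > k.py <<'E'
from h import *
import sys
def red(f):
    h=cv2.cvtColor(f['frame'],cv2.COLOR_RGB2HSV).astype(int)
    m=(((h[...,0]<5)|(h[...,0]>175))&(h[...,1]>190)&(h[...,2]>100)).astype(np.uint8)
    return m
def knob(f,C,c0=(.505,-.22),r=.07):
    m=(red(f)>0)&(np.hypot(C[...,0]-c0[0],C[...,1]-c0[1])<r)&(C[...,2]>.045)
    return m
if __name__=='__main__':
    f=dict(np.load(sys.argv[1]));C=cloud(f);m=knob(f,C);P=C[m];z=np.percentile(P[:,2],90)
    t=m&(C[...,2]>z-.003);v,u=np.nonzero(t);print('knob top px',u.mean(),v.mean(),len(u),'z',z,'c',(C[t].min(0)+C[t].max(0))/2,C[t].mean(0))
    n=np.load('scene0.npz');
    st=(abs(C[...,2]-.036)<.004)&(np.hypot(C[...,0]-.585,C[...,1]+.18)<.12)
    r=cv2.minAreaRect(C[st][:,:2].astype(np.float32));print('stand top',r,np.median(C[st][:,2]))
    near=np.hypot(C[...,0]-.6,C[...,1]+.172)<.045
    for lo in np.arange(.04,.165,.008):
        k=near&(C[...,2]>=lo)&(C[...,2]<lo+.008);Q=C[k]
        if len(Q)>8:
            A=np.c_[2*Q[:,:2],np.ones(len(Q))];s=np.linalg.lstsq(A,(Q[:,:2]**2).sum(1),rcond=None)[0]
            print('bell z%.3f n%d'%(lo,len(Q)),'circle',s[:2].round(4),'r',np.sqrt(max(0,s[2]+s[0]**2+s[1]**2)).round(4),'mean',Q.mean(0).round(4))
    print('maxz',C[near][:,2].max())
E
python3 k.py w1.npz
```

```text
knob top px 249.83766233766235 135.1818181818182 154 z 0.09493476025596374 c [ 0.48782333 -0.21715018  0.30255452] [ 0.50603425 -0.22270879  0.09936193]
stand top ((0.5857959985733032, -0.18531066179275513), (0.15432928502559662, 0.10390214622020721), 25.795427322387695) 0.03593341056284438
bell z0.040 n567 circle [ 0.6099 -0.174 ] r 0.032 mean [ 0.595  -0.1786  0.0431]
bell z0.048 n547 circle [ 0.6037 -0.175 ] r 0.0348 mean [ 0.5951 -0.1728  0.051 ]
bell z0.056 n220 circle [ 0.5894 -0.1736] r 0.0233 mean [ 0.587  -0.1745  0.0594]
bell z0.064 n90 circle [ 0.6097 -0.1738] r 0.0246 mean [ 0.5904 -0.1778  0.0672]
bell z0.072 n204 circle [ 0.6101 -0.1736] r 0.0236 mean [ 0.5968 -0.1765  0.0755]
bell z0.080 n367 circle [ 0.6095 -0.1737] r 0.0198 mean [ 0.6022 -0.1752  0.0846]
bell z0.088 n350 circle [ 0.6095 -0.1736] r 0.014 mean [ 0.6047 -0.1748  0.0919]
bell z0.096 n78 circle [ 0.6097 -0.1737] r 0.0089 mean [ 0.6044 -0.1742  0.0982]
bell z0.104 n33 circle [ 0.6096 -0.1737] r 0.0077 mean [ 0.6036 -0.1754  0.1078]
bell z0.112 n32 circle [ 0.6093 -0.1737] r 0.0077 mean [ 0.6036 -0.1753  0.1161]
bell z0.120 n38 circle [ 0.6095 -0.1737] r 0.0077 mean [ 0.6036 -0.1747  0.1239]
bell z0.128 n36 circle [ 0.6093 -0.1737] r 0.0076 mean [ 0.6037 -0.175   0.1321]
bell z0.136 n25 circle [ 0.6089 -0.1738] r 0.0072 mean [ 0.6027 -0.1749  0.1384]
bell z0.144 n38 circle [ 0.6098 -0.1736] r 0.0099 mean [ 0.6024 -0.1749  0.1497]
bell z0.152 n247 circle [ 0.6092 -0.1737] r 0.0073 mean [ 0.6078 -0.174   0.1563]
bell z0.160 n35 circle [ 0.6091 -0.1735] r 0.0032 mean [ 0.6093 -0.1736  0.1607]
maxz 0.16182412828887446
```

```bash
cat > go.py <<'E'
from h import *
import sys
# usage: go.py x y z -> displacement in tool axes
def go(p):
    s=arm.observe();R=cv2.Rodrigues(np.array(s['eef_rot'],float))[0];print('tool delta',(R.T@(np.array(p)-s['eef_pos'])).round(4),'tcp',s['eef_pos'].round(4),'clock',round(s['clock'],2))
if __name__=='__main__': go([float(a) for a in sys.argv[1:4]])
E
python3 - <<'E'
from k import *; from go import go
f=dict(np.load('w1.npz'));C=cloud(f);m=knob(f,C)&(C[...,2]<.1);t=m&(C[...,2]>.0925);Q=C[t]
v,u=np.nonzero(t);print(len(Q),np.median(Q,0),Q.min(0),Q.max(0),cv2.minEnclosingCircle(Q[:,:2].astype(np.float32)),plane(f,u.mean(),v.mean(),.0945))
R=C[m&(C[...,2]<.091)];print(R.mean(0) if len(R) else 0)
a=np.radians(25.8);d=np.array([-np.cos(a),-np.sin(a)]);w=np.median(Q,0)[:2]-[.6095,-.1737];print('along',w@d,'across',w[0]*d[1]-w[1]*d[0])
go([*np.median(Q,0)[:2],.055])
E
```

```text
141 [ 0.50691491 -0.2229555   0.09395495] [ 0.49974607 -0.23058847  0.09270134] [ 0.51412598 -0.2156468   0.09628939] ((0.5067816376686096, -0.22308792173862457), 0.007580648176372051) [ 0.50675817 -0.22292913  0.0945    ]
[ 0.50204402 -0.21797712  0.07712844]
along 0.11379680581192418 across 0.0003025656243660982
tool delta [ 0.0355 -0.0393  0.3155] tcp [ 0.522  -0.1724  0.3706] clock 2.65
```

In the tool's units: 0.035 m is 0.0467, 0.03 m is 0.04.

```bash
echo '[{"trans":[0.024, -0.0267, 0.04]}, {"trans":[0.0233, -0.0257, 0.04]}, {"trans":[0, 0, 0.0467]}, {"trans":[0, 0, 0.0467]}, {"trans":[0, 0, 0.0467]}, {"trans":[0, 0, 0.0467]}, {"trans":[0, 0, 0.0467]}, {"trans":[0, 0, 0.0467]}, {"trans":[0, 0, 0.0333]}, {"trans":[0, 0, 0.0207]}, {}, {}]' > m.json && python3 drive.py m.json | tail -5; python3 go.py 0.5068 -0.223 0.055
```

```text
eef_pos: [0.5073, -0.2219, 0.0608]
eef_rot: [0.71, -3.059, -0.002]
contact_force: [-0.0, -0.2, -0.4]
finger_gap: 1.001
grip_force: 0.0
tool delta [ 0.0009 -0.0007  0.0058] tcp [ 0.5073 -0.2219  0.0608] clock 3.65
```

In the tool's units: 0.005 m is 0.0067, 0.001 m is 0.0013.

```bash
echo '[{"trans":[0.0013, -0.0009, 0.0067]}, {}, {}]' > m.json && python3 drive.py m.json | head -3; echo '[{}, {}, {}, {}, {}, {}, {}, {}]' > m.json && python3 drive.py m.json 0.0 60
```

```text
clock: 3.9
eef_pos: [0.5078, -0.2244, 0.0569]
eef_rot: [-0.709, 3.059, -0.002]
clock: 4.57
eef_pos: [0.5064, -0.223, 0.0559]
eef_rot: [0.708, -3.06, -0.004]
contact_force: [-2.4, 7.4, 8.5]
finger_gap: 0.169
grip_force: 58.2
```

In the tool's units: 0.004 m is 0.0053, 0.003 m is 0.004.

```bash
echo '[{"trans":[0.0053, 0, 0]}, {"trans":[0.0053, 0, 0]}, {"trans":[0.0053, 0, 0]}, {"trans":[0.0053, 0, 0]}, {"trans":[0.0053, 0, 0]}, {"trans":[0.0053, 0, 0]}, {"trans":[0.0053, 0, 0]}, {"trans":[0.0053, 0, 0]}, {"trans":[0.004, 0, 0]}, {}, {}]' > m.json && python3 drive.py m.json; python3 go.py 0.4743 -0.2390 0.056
```

```text
clock: 5.48
eef_pos: [0.4752, -0.238, 0.056]
eef_rot: [0.707, -3.06, -0.004]
contact_force: [-0.8, 10.0, 7.1]
finger_gap: 0.168
grip_force: 58.5
tool delta [ 0.0013 -0.0005 -0.    ] tcp [ 0.4752 -0.238   0.056 ] clock 5.48
```

In the tool's units: 0.002 m is 0.0027.

```bash
echo '[{"trans":[0.0027, 0, 0]}, {}]' > m.json && python3 drive.py m.json;echo '[{"trans":[0.0027, 0, 0]}, {"trans":[0.0013, 0, 0]}, {}, {}]' > m.json && python3 drive.py m.json; python3 go.py 0.4743 -0.2390 0.056
```

```text
clock: 5.65
eef_pos: [0.474, -0.2387, 0.056]
eef_rot: [-0.707, 3.061, 0.004]
contact_force: [1.4, 13.3, 6.3]
finger_gap: 0.172
grip_force: 58.4
clock: 5.98
eef_pos: [0.4737, -0.2389, 0.056]
eef_rot: [-0.704, 3.057, 0.005]
contact_force: [13.8, 22.1, -0.5]
finger_gap: 0.169
grip_force: 58.5
tool delta [-0.0005 -0.0003 -0.    ] tcp [ 0.4737 -0.2389  0.056 ] clock 5.98
```

Force climbed while the TCP stopped advancing, so the bolt is at its stop. I'll take off the load, release, rise and check.

In the tool's units: -0.002 m is -0.0027.

```bash
echo '[{"trans":[-0.0027, 0, 0]}, {}]' > m.json && python3 drive.py m.json; echo '[{}, {}, {}, {}, {}, {}]' > m.json && python3 drive.py m.json 1.0|tail -3;  echo '[{"trans":[0, 0, -0.0267]}, {"trans":[0, 0, -0.0533]}, {"trans":[0, 0, -0.0533]}, {"trans":[0, 0, -0.0533]}, {"trans":[0, 0, -0.0533]}, {"trans":[0, 0, -0.0533]}, {"trans":[0, 0, -0.0533]}, {"trans":[0, 0, -0.0267]}, {}, {}]' > m.json && python3 drive.py m.json|head -3
python3 - <<'E'
from k import *; from go import go
f=grab('wrist');save(f,'pics/w2.png');np.savez('w2.npz',**f)
C=cloud(f);m=knob(f,C,(.475,-.239))&(C[...,2]<.1);t=m&(C[...,2]>.0925);Q=C[t]
a=np.radians(25.8);d=np.array([-np.cos(a),-np.sin(a)])
if len(Q):
    w=np.median(Q,0)[:2]-[.6095,-.1737];print(len(Q),np.median(Q,0),'along',w@d)
k=(np.hypot(C[...,0]-.6095,C[...,1]+.1737)<.02)&(C[...,2]>.15);print(k.sum(),C[k].mean(0) if k.any() else '')
go([.6095,-.1737,.105+.15])
E
```

```text
clock: 6.15
eef_pos: [0.474, -0.2387, 0.0559]
eef_rot: [-0.707, 3.06, 0.004]
contact_force: [5.3, 16.0, 3.9]
finger_gap: 0.173
grip_force: 59.3
contact_force: [-0.8, -0.3, 0.5]
finger_gap: 0.99
grip_force: 0.0
clock: 7.48
eef_pos: [0.4734, -0.2413, 0.3369]
eef_rot: [-0.708, 3.059, -0.003]
155 [ 0.4742898  -0.23876298  0.09411585] along 0.15004971053556326
310 [ 0.60686585 -0.17484659  0.15626038]
tool delta [-0.1524  0.0002  0.0802] tcp [ 0.4727 -0.2409  0.3353] clock 7.53
```

View pics/w2.png

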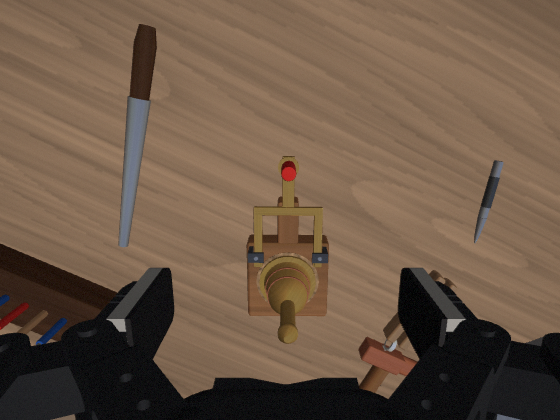

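The knob at (288,172) has moved to 150.0 mm from the bell axis, which is fully out. The tines are clear of the lip, and the bell still stands with its knop at (288,333). Next is the bell.

In the tool's units: -0.0384 m is -0.0512, -0.038 m is -0.0507.

```bash
echo '[{"trans":[-0.0507, 0, 0]}, {"trans":[-0.0507, 0, 0]}, {"trans":[-0.0507, 0, 0]}, {"trans":[-0.0512, 0, 0]}, {"trans":[0, 0, 0.04]}, {"trans":[0, 0, 0.04]}, {"trans":[0, 0, 0.04]}, {}, {}]' > m.json && python3 drive.py m.json|head -3;python3 go.py .6095 -.1737 .105
```

```text
clock: 8.28
eef_pos: [0.6082, -0.1734, 0.2429]
eef_rot: [0.708, -3.055, -0.005]
tool delta [-0.0017 -0.0014  0.1379] tcp [ 0.6082 -0.1734  0.2429] clock 8.28
```

In the tool's units: 0.02 m is 0.0267, -0.001 m is -0.0013.

```bash
echo '[{}, {}]' > m.json && python3 drive.py m.json|head -1;python3 go.py .6095 -.1737 .105; echo '[{"trans":[-0.0013, -0.0007, 0.0267]}, {"trans":[0, 0, 0.0267]}, {"trans":[0, 0, 0.0267]}, {"trans":[0, 0, 0.0267]}, {"trans":[0, 0, 0.0267]}, {"trans":[0, 0, 0.0267]}, {"trans":[0, 0, 0.02]}, {}, {}, {}]' > m.json && python3 drive.py m.json|head -4;python3 go.py .6095 -.1737 .105
```

```text
clock: 8.45
tool delta [0.0012 0.0014 0.1426] tcp [ 0.6108 -0.1744  0.2476] clock 8.45
clock: 9.28
eef_pos: [0.6123, -0.1744, 0.1128]
eef_rot: [-0.708, 3.058, -0.002]
contact_force: [0.6, 0.0, 0.4]
tool delta [0.0023 0.0019 0.0078] tcp [ 0.6123 -0.1744  0.1128] clock 9.28
```

In the tool's units: 0.0075 m is 0.01, 0.002 m is 0.0027.

```bash
echo '[{"trans":[0.0027, 0.002, 0.01]}, {}, {}, {}]' > m.json && python3 drive.py m.json|head -4;python3 go.py .6095 -.1737 .105; echo '[{}, {}, {}, {}, {}, {}, {}, {}]' > m.json && python3 drive.py m.json 0.0 70;python3 go.py .6095 -.1737 .105
```

```text
clock: 9.62
eef_pos: [0.6087, -0.1736, 0.1036]
eef_rot: [-0.709, 3.06, -0.0]
contact_force: [0.2, 0.1, 0.7]
tool delta [-0.0007 -0.0005 -0.0014] tcp [ 0.6087 -0.1736  0.1036] clock 9.62
clock: 10.28
eef_pos: [0.6087, -0.1736, 0.1034]
eef_rot: [-0.709, 3.06, -0.0]
contact_force: [0.7, -0.2, 1.5]
finger_gap: 0.176
grip_force: 68.0
tool delta [-0.0006 -0.0004 -0.0016] tcp [ 0.6087 -0.1736  0.1034] clock 10.28
```

In the tool's units: -0.015 m is -0.02, -0.01 m is -0.0133.

```bash
echo '[{"trans":[0, 0, -0.004]}, {"trans":[0, 0, -0.008]}, {"trans":[0, 0, -0.0133]}, {"trans":[0, 0, -0.02]}, {"trans":[0, 0, -0.02]}, {"trans":[0, 0, -0.02]}, {"trans":[0, 0, -0.02]}, {"trans":[0, 0, -0.0133]}, {"trans":[0, 0, -0.008]}, {}, {}]' > m.json && python3 drive.py m.json
python3 - <<'E'
from h import *; from go import go
f=grab('scene');save(f,'pics/s2.png');go([.6165,.2143,.1924])
E
```

```text
clock: 11.2
eef_pos: [0.6085, -0.1734, 0.1982]
eef_rot: [0.709, -3.061, -0.0]
contact_force: [-0.8, 0.2, -3.9]
finger_gap: 0.175
grip_force: 68.2
tool delta [-0.1779  0.3445  0.0053] tcp [ 0.6082 -0.1733  0.1977] clock 11.25
```

View pics/s2.png

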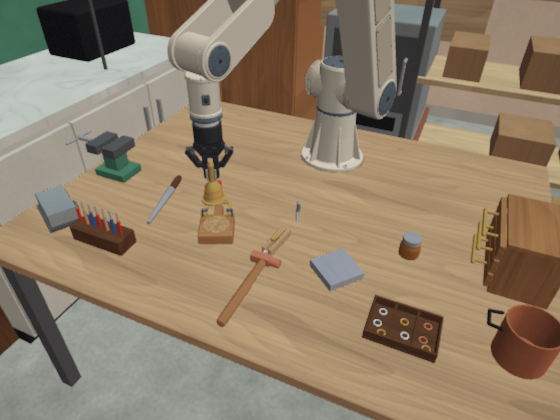

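The bell hangs upright in the gripper at about (214,192), clear of the stand at (217,228). The block is free at (337,268).

In the tool's units: 0.024 m is 0.032, 0.018 m is 0.024.

```bash
echo '[{"trans":[-0.0067, 0.0133, 0]}, {"trans":[-0.012, 0.024, 0]}, {"trans":[-0.0167, 0.032, 0]}, {"trans":[-0.0167, 0.032, 0]}, {"trans":[-0.0167, 0.032, 0]}, {"trans":[-0.0167, 0.032, 0]}, {"trans":[-0.0167, 0.032, 0]}, {"trans":[-0.0167, 0.032, 0]}, {"trans":[-0.0167, 0.032, 0]}]' > m.json && python3 drive.py m.json|tail -2
echo '[{"trans":[-0.0167, 0.032, 0]}, {"trans":[-0.0167, 0.032, 0]}, {"trans":[-0.0167, 0.032, 0]}, {"trans":[-0.0167, 0.032, 0]}, {"trans":[-0.0153, 0.0293, 0]}, {"trans":[-0.012, 0.024, 0]}, {"trans":[-0.0067, 0.0133, 0]}, {}, {}, {}]' > m.json && python3 drive.py m.json|head -3
python3 go.py .6165 .2143 .0924
```

```text
finger_gap: 0.171
grip_force: 68.3
clock: 12.83
eef_pos: [0.6169, 0.2107, 0.1978]
eef_rot: [0.708, -3.06, 0.001]
tool delta [-0.0014  0.0035  0.1054] tcp [0.6169 0.2107 0.1978] clock 12.83
```

In the tool's units: 0.015 m is 0.02, 0.01 m is 0.0133.

```bash
echo '[{"trans":[-0.0019, 0.0047, 0.0133]}, {"trans":[0, 0, 0.02]}, {"trans":[0, 0, 0.02]}, {"trans":[0, 0, 0.02]}, {"trans":[0, 0, 0.02]}, {"trans":[0, 0, 0.0133]}, {"trans":[0, 0, 0.0107]}, {"trans":[0, 0, 0.0067]}, {}, {}, {}]' > m.json && python3 drive.py m.json|head -4
python3 go.py .6165 .2143 .0924
```

```text
clock: 13.75
eef_pos: [0.6175, 0.2154, 0.106]
eef_rot: [-0.708, 3.059, 0.0]
contact_force: [0.5, -0.2, -3.1]
tool delta [ 0.0014 -0.0005  0.0136] tcp [0.6175 0.2154 0.106 ] clock 13.75
```

In the tool's units: 0.003 m is 0.004, 0.002 m is 0.0027.

```bash
echo '[{"trans":[0, 0, 0.004]}, {"trans":[0, 0, 0.004]}, {"trans":[0, 0, 0.0027]}, {"trans":[0, 0, 0.0027]}, {}, {}]' > m.json && python3 drive.py m.json|head -4
echo '[{"trans":[0, 0, 0.0013]}, {"trans":[0, 0, 0.0013]}, {}, {}]' > m.json && python3 drive.py m.json|head -4
echo '[{"trans":[0, 0, 0.0013]}, {}, {}]' > m.json && python3 drive.py m.json|head -4
```

```text
clock: 14.25
eef_pos: [0.6169, 0.2152, 0.0951]
eef_rot: [0.709, -3.06, 0.0]
contact_force: [0.7, -0.4, -3.5]
clock: 14.58
eef_pos: [0.617, 0.2152, 0.0932]
eef_rot: [0.709, -3.061, 0.0]
contact_force: [-0.1, 0.1, -4.1]
clock: 14.83
eef_pos: [0.6171, 0.2153, 0.0924]
eef_rot: [-0.709, 3.06, 0.0]
contact_force: [-0.9, 0.4, -3.0]
```

In the tool's units: 0.001 m is 0.0013.

```bash
echo '[{"trans":[0, 0, 0.0013]}, {}, {}]' > m.json && python3 drive.py m.json|head -4
echo '[{"trans":[0, 0, 0.0007]}, {}, {}]' > m.json && python3 drive.py m.json|head -4
```

```text
clock: 15.08
eef_pos: [0.6172, 0.2153, 0.0924]
eef_rot: [-0.709, 3.06, 0.0]
contact_force: [-3.0, -0.4, 6.3]
clock: 15.33
eef_pos: [0.6173, 0.2154, 0.0924]
eef_rot: [-0.709, 3.06, 0.0]
contact_force: [-4.2, -1.6, 10.5]
```

Contact: the upward force has risen and z has stalled at the predicted height. I'll ease the press and release.

In the tool's units: -0.0012 m is -0.0016.

```bash
echo '[{"trans":[0, 0, -0.0016]}, {}]' > m.json && python3 drive.py m.json|head -4
echo '[{}, {}, {}, {}, {}, {}, {}]' > m.json && python3 drive.py m.json 1.0 |tail -3
echo '[{"trans":[0, 0, -0.0133]}, {"trans":[0, 0, -0.0267]}, {"trans":[0, 0, -0.04]}, {"trans":[0, 0, -0.0533]}, {"trans":[0, 0, -0.0533]}, {"trans":[0.0533, 0, -0.0133]}, {"trans":[0.0533, 0, 0]}, {"trans":[0.0533, 0, 0]}, {"trans":[0.04, 0, 0]}, {}, {}]' > m.json && python3 drive.py m.json|head -4
python3 - <<'E'
from k import *
f=grab('wrist');save(f,'pics/w3.png');C=cloud(f)
k=np.hypot(C[...,0]-.617,C[...,1]-.215)<.045
for lo,hi in((.085,.13),(.145,.16)):
    Q=C[k&(C[...,2]>lo)&(C[...,2]<hi)]
    if len(Q)<9: continue
    if lo<.1: Q=C[k&(C[...,2]>.09)&(C[...,2]<.128)]
    s=np.linalg.lstsq(np.c_[2*Q[:,:2],np.ones(len(Q))],(Q[:,:2]**2).sum(1),rcond=None)[0];print(lo,len(Q),s[:2],Q[:,2].max())
b=(abs(C[...,2]-.025)<.004)&(np.hypot(C[...,0]-.617,C[...,1]-.214)<.1);print(cv2.minAreaRect(C[b][:,:2].astype(np.float32)))
f=grab('top');save(f,'pics/t3.png');C=cloud(f);m=knob(f,C,(.475,-.239),.05);print('knob',m.sum(),np.median(C[m],0) if m.any() else '')
b=np.load('top0.npz')['frame'].astype(int);print('diff px near hammer/clamp/jar/punch',[(np.abs(f['frame'].astype(int)-b).max(2)[y0:y1,x0:x1]>40).sum() for x0,x1,y0,y1 in((250,300,85,190),(262,290,190,240),(105,140,250,280),(262,290,260,305))])
E
```

```text
clock: 15.5
eef_pos: [0.6172, 0.2153, 0.0924]
eef_rot: [-0.709, 3.06, 0.0]
contact_force: [-1.2, -0.2, 5.0]
contact_force: [-0.6, -0.7, 0.2]
finger_gap: 1.005
grip_force: 0.0
clock: 17.0
eef_pos: [0.4815, 0.1489, 0.2432]
eef_rot: [-0.708, 3.059, 0.0]
contact_force: [0.1, 0.6, 0.5]
0.085 527 [0.61778237 0.21517685] 0.12793442138390382
((0.6167724132537842, 0.21267274022102356), (0.11051627993583679, 0.10993083566427231), 50.094722747802734)
knob 0 
diff px near hammer/clamp/jar/punch [np.int64(0), np.int64(0), np.int64(717), np.int64(0)]
```

View pics/w3.png

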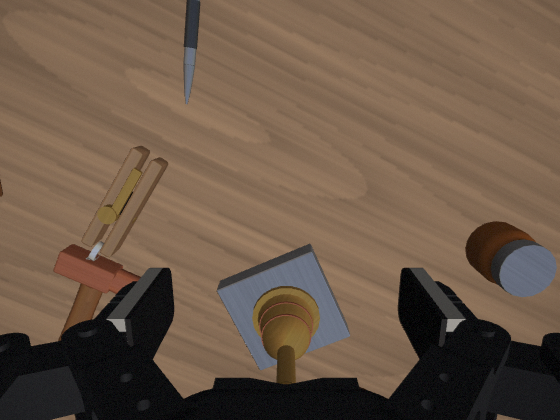

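View pics/t3.png

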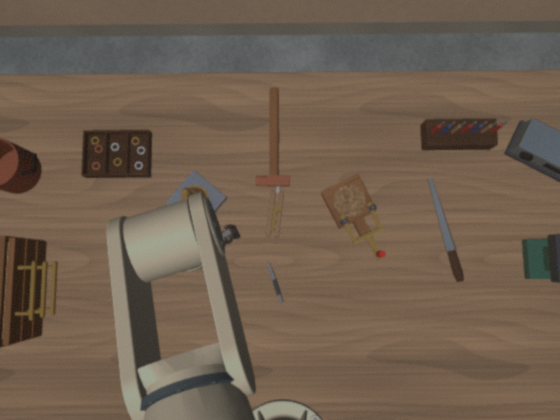

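In the wrist view the bell stands upright about 3 mm from the block's centre, with its body near (287,330) on the block. The jar stands at (520,260). In the top view the knob is still out at (380,254). The pixel change near the jar is only the arm covering it.

```bash
python3 -c "
from station import arm, eyes, ticket
print(ticket.close_job())"
```

```text
the job is handed in; nothing more can be done
None
```

I pulled the bolt out to its stop and set the bell upright on the bench block, about 3 mm from its centre; nothing else appeared moved in the last pictures, and I handed the job in at about 17 s (no verdict was returned).

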